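Pop the fuse hatch of the faulted kiln controller

ROBOT

A 6-joint arm with a two-finger parallel gripper is mounted at the origin on a cart in front of the work surface, level with it; the furniture and walls round the work are solid. World frame = base frame: x ahead of the robot, y to its left, z up, the work surface at z = 0. Lengths are in m, angles in rad, forces in N, time in s.
With the tool pointing down it reaches from about 0.325 to 0.875 m from the base axis. Payload 4.4 kg.
Tool frame: the origin (TCP) lies between the finger pads; the fingertips stand 11 mm ahead of it and the grasp point (between the pads) lies 8 mm behind it; z points along the fingers, x is the direction in which the jaws open and shut, and the axes are right-handed (so a half turn about z gives the same grasp; the last joint's range is limited). The gripper opens to 85 mm and grips with 20 to 120 N. Pads are 22 mm wide; open, the fingers measure 114 mm over their backs; the gripper's body (76 mm by 85 mm) begins 54 mm behind the grasp point. The pads swing forward as they close: fully open they stand 13 mm farther back than shut.
Start: joints at [1.183, 0.207, 1.542, -0, 1.393, -0.15], TCP at [0.135, 0.559, 0.242] pointing down, gripper open.
Joint ranges: [-2.73, 2.73], [-0.86, 2.22], [0.23, 2.46], [-1.11, 4.25], [0.08, 2.63], [-2.82, 2.82]. Speed limits (rad/s): [2.79, 2.79, 3.14, 3.14, 3.14, 3.14].

INTERFACE

Orientations are given as a rotation vector (axis times angle).
In Python, from bench import state, read_camera, finish_job gives the robot as it stands.
- The arm moves only by the tool drive_tool, never from a script. Its argument "increments" is a list of rows, each an object of numbers: "x", "y", "z": the shift along the tool's x, y, z in m; "roll": the turn about the tool's z in degrees; "claw": the opening, from 0 (shut) to 1 (fully open). A call has exactly 5 rows; each row is the pose to reach, as a shift and turn from the pose measured when the call began, along the tool's axes at that moment; what a row does not reach only later rows make up. A row lasts 1/8 s, in which the tool goes at most 62.5 mm and 10.7 degrees, less where a joint would pass 70% of its speed; a pose out of reach is approached as far as the arm can. A call with a gripper value outside its range is refused whole. The fingers move at their own pace and stop on an object; the grip force is fixed at half the most. Time passes only in rows, so rows that repeat a pose let the fingers close, or fill a call up. It gives the time, the measured TCP pose, the force and the opening at its end, in the units of the state.
- state(): the state, without advancing time (a new reading comes with each control period).
- read_camera(name): name is "side" or "top"; returns a dict with "frame" (384x512x3 uint8, red, green, blue), "fx", "fy", "cx", "cy" (pixels), "R" (3x3) and "t" (3): a world point X has camera coordinates R X + t. Camera axes: x right, y down, z forward; pixel columns grow to the right and rows downward; lengths in m; the calibration is good to about 2 mm. A picture is of the moment at which its call begins. There is no depth.
- finish_job(): hands the job in, once; it reports no verdict.
The state is a dict: "time": time; "q": joint angles; "joint_vel": joint speeds; "tau": joint torques, N m; "eef_pos": TCP position; "ee_rot": TCP orientation; "wrist_force": force on the tool from outside, world axes, zero at the start; "torque": the same for the moment, N m; "grip_width": opening from 0.0 (shut) to 1.0 (fully open).
Only numpy, scipy, OpenCV 4.12 (cv2) and the standard library are available. Lean on these libraries where they do the work, as an engineer would, in place of code of your own. Each camera call takes 0.05 s, during which the arm holds its last target.

TASK

The kiln controller with the red lamp has a fault and its fuses must be looked at: press the blue pad on its white hatch once with the fingertips, all the way in, and let go so that the hatch pops up. Take the hand away and wait a second or two clear of it to see that it stays open; do not push the popped hatch back down. Leave the controller with the green lamp shut, and leave the jar, tile, stamp and cutter where they stand; nothing is to be picked up.

Things in the scene. Friction and masses are not known exactly. Their poses are not given: they have to be found in the camera images.
- red_unit: fixed grey kiln controller with a red domed lamp (19 mm wide) on its rear top; else the two boxes are alike, and they change places. 150 (x) x 76 (y) x 58 mm high; origin under its centre, z up, -x towards its hatch end. A white hatch, 71 x 46 x 5 mm, covers the front half of its top, hinged at its rear edge (along y, at x +5, z 55 mm); its free edge, at -x, rises as it opens
- green_unit: fixed grey kiln controller with a green domed lamp (19 mm wide) on its rear top; else the two boxes are alike, and they change places. 150 (x) x 76 (y) x 58 mm high; origin under its centre, z up, -x towards its hatch end. A white hatch, 71 x 46 x 5 mm, covers the front half of its top, hinged at its rear edge (along y, at x +5, z 55 mm); its free edge, at -x, rises as it opens
- red_hatch (a joint): red-lamp box's hatch angle, rad: about 0.02 (0 to 0.03) latched; negative pushed in below flush (stop -0.12, 7.5 mm from latched, at the pad); spring holds it open at 0.62. Push-push latch: push the pad in past -0.08, about 5.5 mm, 4 to 6 N, and let go: the hatch follows the finger up and springs open. A shorter push may not release it; pushing a popped hatch down latches it again
- green_hatch (a joint): green-lamp box's hatch angle, rad: about 0.02 (0 to 0.03) latched; negative pushed in below flush (stop -0.12, 7.5 mm from latched, at the pad); spring holds it open at 0.62. Push-push latch: push the pad in past -0.08, about 5.5 mm, 4 to 6 N, and let go: the hatch follows the finger up and springs open. A shorter push may not release it; pushing a popped hatch down latches it again
- red_pad (a point): round blue press pad, 22 mm wide, standing 3 mm proud of the red-lamp box's white hatch; point at the centre of its top face, 54 mm from the hinge and 18 mm from the free edge; when shut, 62 mm above the table and 49 mm from the box's origin towards -x. Moves with the hatch, rising about 31 mm as it opens; x, y, z along the hatch's
- green_pad (a point): round blue press pad, 22 mm wide, standing 3 mm proud of the green-lamp box's white hatch; point at the centre of its top face, 54 mm from the hinge and 18 mm from the free edge; when shut, 62 mm above the table and 49 mm from the box's origin towards -x. Moves with the hatch, rising about 31 mm as it opens; x, y, z along the hatch's
- jar: white glaze jar with a yellow lid, 50 mm wide, 67 mm tall, loose on the table, about 85 mm in front of the red-lamp box's hatch pad; origin under its centre
- tile: flat glazed test tile, 37 x 58 x 9 mm, half slate blue, loose beside the jar; origin under its centre
- stamp: turned dark wood stamp, 28 mm wide, 54 mm tall, loose in front of the green-lamp box; origin under its centre
- cutter: steel ring cutter, 50 mm wide, 22 mm tall, loose in front of the green-lamp box; origin under its centre

How it is judged:
By the outcome, as a careful person would: the job done as asked, in the order asked, and still so for the second after the job is handed in, with the robot touching nothing.
It also fails if it takes over 29 s, if anything falls off the work surface, if the arm or the gripper's body presses on something with over 40 N, if the wrist force passes 120 N, or if a joint passes its speed limit or range.

## Working session

There is one attempt and no reset: what is moved stays moved. The work goes in short steps, Python scripts to look and compute and a tool call to move; the robot and the scene stay as the last step left them, time stands still between calls to the robot, and variables do not carry over. Pictures are saved under pics/ and viewed, and the job is handed in when it is done.

Besides the shell and the picture viewer there is one more tool, called after "Call:" as a command line: name --argument value ..., lists and objects as JSON in quotes. drive_tool: Moves the arm, as the interface text tells. Its arguments: {"type":"object","properties":{"increments":{"type":"array","items":{"type":"object","properties":{"x":{"type":"number"},"y":{"type":"number"},"z":{"type":"number"},"roll":{"type":"number"},"claw":{"type":"number"}}}}},"required":["increments"]}

```bash
mkdir -p pics
python3 - <<'E'
from bench import state, read_camera
import cv2,pickle
s=state();print({k:s[k] for k in('time','eef_pos','ee_rot','wrist_force','grip_width')})
for n in('top','side'):
    c=read_camera(n);pickle.dump(c,open(n+'0.pkl','wb'));cv2.imwrite(f'pics/{n}0.png',c['frame'][:,:,::-1])
    print(n,c['fx'],c['cx'],c['cy'],c['R'],c['t'])
E
```

```text
{'time': 0.0, 'eef_pos': array([0.13516298, 0.55812574, 0.24111265]), 'ee_rot': array([ 2.46834043,  1.94160596, -0.00315733]), 'wrist_force': array([-0.34486091, -0.34942273, -0.14298699]), 'grip_width': 0.9988648401269085}
top 490.3597725124259 260.8102494495026 198.59501973592623 [[-0.00490809 -0.99998737  0.00107753]
 [-0.98659493  0.00466659 -0.16312161]
 [ 0.16311453 -0.0018637  -0.98660538]] [-0.2896258   0.50736511  1.11346275]
side 439.7022485256513 247.9994519071293 199.09725124079245 [[ 0.86308822 -0.50481585 -0.01548187]
 [-0.31686852 -0.51737369 -0.79493321]
 [ 0.39328497  0.6910032  -0.60649939]] [-0.56951584  0.05900677  0.90074214]
```

View pics/top0.png

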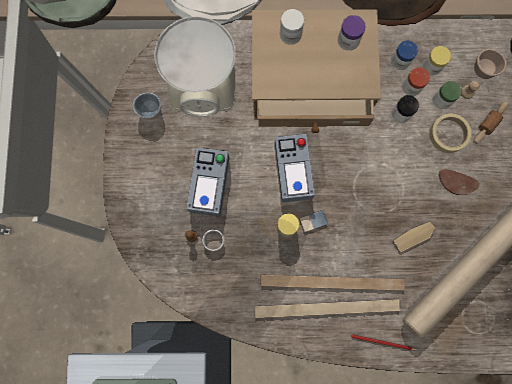

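View pics/side0.png

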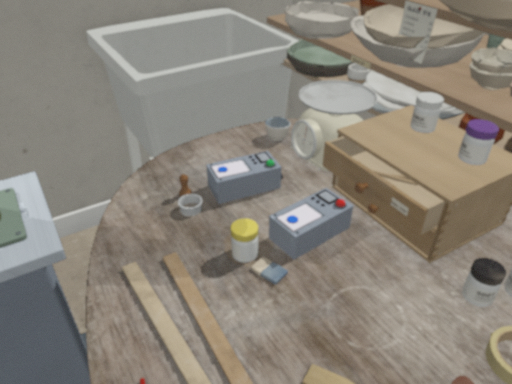

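The top view shows the red-lamp box on the right, with its blue pad near (297,186) and lamp near (301,142). The green-lamp box is on the left, with its pad at (204,200). The jar at (289,225) stands in front of the red box, and the side view agrees with this layout.

```bash
cat > h.py <<'E'
import numpy as np,cv2
def ray(c,u,v):
    R=np.array(c['R']);t=np.array(c['t']);o=-R.T@t
    d=R.T@np.array([(u-c['cx'])/c['fx'],(v-c['cy'])/c['fy'],1]);return o,d
def onz(c,u,v,z):
    o,d=ray(c,u,v);return o+d*(z-o[2])/d[2]
def proj(c,X):
    p=np.array(c['R'])@X+c['t'];return p[0]/p[2]*c['fx']+c['cx'],p[1]/p[2]*c['fy']+c['cy']
def blobs(c,lo,hi,amin=20):
    h=cv2.cvtColor(c['frame'],cv2.COLOR_RGB2HSV);m=cv2.inRange(h,lo,hi)
    n,l,s,ce=cv2.connectedComponentsWithStats(m)
    return [(ce[i].round(2),s[i].tolist()) for i in range(1,n) if s[i][4]>=amin]
def tri(c1,p1,c2,p2):
    (o1,d1),(o2,d2)=ray(c1,*p1),ray(c2,*p2)
    A=np.stack([d1,-d2],1);k=np.linalg.lstsq(A,o2-o1,rcond=None)[0]
    a,b=o1+d1*k[0],o2+d2*k[1];return (a+b)/2,np.linalg.norm(a-b)
E
python3 - <<'E'
from h import *;import pickle
T=pickle.load(open('top0.pkl','rb'));S=pickle.load(open('side0.pkl','rb'))
for n,c in(('T',T),('S',S)):
    for k,lo,hi in(('blue',(105,150,120),(125,255,255)),('red',(172,150,90),(180,255,255)),('red0',(0,190,120),(5,255,255)),('green',(65,120,70),(85,255,255)),('yellow',(22,120,120),(32,255,255)),('white',(0,0,215),(180,25,255))):
        for b in blobs(c,lo,hi,15):
            p=onz(c,*b[0],.062); print(n,k,b[0],b[1],p.round(4))
E
```

```text
T blue [297.2  185.58] [293, 182, 9, 8, 55] [ 0.5329 -0.3768  0.062 ]
T blue [203.65 199.85] [200, 196, 8, 9, 54] [ 0.5003 -0.1598  0.062 ]
T red0 [301.04 141.52] [298, 139, 7, 7, 25] [ 0.6387 -0.3876  0.062 ]
T green [219.56 157.87] [216, 155, 8, 7, 45] [ 0.5999 -0.1957  0.062 ]
T yellow [436.23  52.42] [431, 46, 14, 14, 73] [ 0.8614 -0.721   0.062 ]
T yellow [446.62  57.02] [440, 48, 11, 17, 52] [ 0.8494 -0.7455  0.062 ]
T yellow [288.48 215.39] [283, 214, 12, 5, 23] [ 0.4631 -0.3555  0.062 ]
T yellow [280.68 229.05] [278, 225, 7, 9, 19] [ 0.4317 -0.3372  0.062 ]
T yellow [289.52 230.65] [285, 225, 12, 10, 40] [ 0.4279 -0.3574  0.062 ]
T white [295.55 177.36] [285, 164, 23, 30, 465] [ 0.5524 -0.3733  0.062 ]
T white [204.97 191.28] [194, 177, 23, 32, 468] [ 0.5204 -0.1626  0.062 ]
S blue [222.17 168.94] [219, 168, 7, 3, 18] [ 0.5013 -0.1626  0.062 ]
S blue [292.12 219.03] [288, 217, 9, 5, 34] [ 0.5336 -0.3791  0.062 ]
S green [269.66 162.59] [267, 160, 7, 6, 32] [ 0.602 -0.195  0.062]
S yellow [243.86 229.68] [231, 220, 26, 21, 436] [ 0.4427 -0.3585  0.062 ]
S white [234.13 167.75] [218, 162, 29, 14, 190] [ 0.5256 -0.1721  0.062 ]
S white [301.34 215.72] [280, 206, 39, 23, 358] [ 0.5537 -0.3801  0.062 ]
```

Call:
drive_tool --increments '[{"x": -0.033, "y": 0.05, "claw": 0}, {"x": -0.066, "y": 0.1, "claw": 0}, {"x": -0.1, "y": 0.15, "claw": 0}, {"x": -0.133, "y": 0.2, "claw": 0}, {"x": -0.166, "y": 0.25, "claw": 0}]'

```text
$.increments[0]: bad value
```

```bash
cat > st.py <<'E'
from bench import state
import numpy as np,sys
from scipy.spatial.transform import Rotation as Ro
s=state();R=Ro.from_rotvec(s['ee_rot']).as_matrix()
print(s['time'],s['eef_pos'].round(4),'w',s['wrist_force'].round(2),'q',np.round(s['q'],2),'g',round(s['grip_width'],2),'toolx',R[:,0].round(3),'toolz',R[:,2].round(3))
if len(sys.argv)>1:
    print('shift',(R.T@(np.array(list(map(float,sys.argv[1:4])))-s['eef_pos'])).round(4))
E
python3 st.py .533 -.378 .2;python3 st.py .45 .1 .22
```

```text
0.1 [0.1352 0.5582 0.2412] w [-0.72 -0.1  -0.  ] q [ 1.18  0.21  1.54 -0.    1.39 -0.15] g 1.0 toolx [ 0.236  0.972 -0.002] toolz [-0.001 -0.002 -1.   ]
shift [-0.816   0.6071  0.0428]
0.1 [0.1352 0.5582 0.2412] w [-0.72 -0.1  -0.  ] q [ 1.18  0.21  1.54 -0.    1.39 -0.15] g 1.0 toolx [ 0.236  0.972 -0.002] toolz [-0.001 -0.002 -1.   ]
shift [-0.3711  0.4139  0.0219]
```

Call:
drive_tool --increments '[{"x": -0.033, "y": 0.05, "z": 0, "roll": 0, "claw": 0}, {"x": -0.066, "y": 0.1, "z": 0, "roll": 0, "claw": 0}, {"x": -0.1, "y": 0.15, "z": 0, "roll": 0, "claw": 0}, {"x": -0.133, "y": 0.2, "z": 0, "roll": 0, "claw": 0}, {"x": -0.166, "y": 0.25, "z": 0, "roll": 0, "claw": 0}]'

```text
time: 0.72
eef_pos: [0.3398, 0.3363, 0.2412]
ee_rot: [2.468, 1.942, -0.003]
wrist_force: [-0.5, 0.7, 0.0]
grip_width: -0.001
```

```bash
python3 st.py .533 -.378 .22;python3 st.py .45 .1 .22
```

```text
0.725 [0.3398 0.3363 0.2412] w [-0.46  0.7   0.02] q [ 0.6   0.    1.77 -0.    1.37 -0.73] g -0.0 toolx [ 0.235  0.972 -0.002] toolz [-0.001 -0.002 -1.   ]
shift [-0.6487  0.3558  0.0224]
0.725 [0.3398 0.3363 0.2412] w [-0.46  0.7   0.02] q [ 0.6   0.    1.77 -0.    1.37 -0.73] g -0.0 toolx [ 0.235  0.972 -0.002] toolz [-0.001 -0.002 -1.   ]
shift [-0.2037  0.1627  0.0215]
```

Call:
drive_tool --increments '[{"x": -0.045, "y": 0.036, "z": 0, "roll": 0, "claw": 0}, {"x": -0.09, "y": 0.072, "z": 0, "roll": 0, "claw": 0}, {"x": -0.135, "y": 0.108, "z": 0, "roll": 0, "claw": 0}, {"x": -0.18, "y": 0.144, "z": 0, "roll": 0, "claw": 0}, {"x": -0.225, "y": 0.17, "z": 0, "roll": 0, "claw": 0}]'

```text
time: 1.35
eef_pos: [0.4526, 0.0756, 0.2413]
ee_rot: [2.469, 1.941, -0.003]
wrist_force: [0.7, 0.8, -0.3]
grip_width: -0.002
```

```bash
python3 st.py .533 -.378 .22
```

```text
1.35 [0.4526 0.0756 0.2413] w [ 0.68  0.76 -0.26] q [-0.02 -0.04  1.81 -0.    1.37 -1.35] g -0.0 toolx [ 0.236  0.972 -0.002] toolz [-0.001 -0.002 -1.   ]
shift [-0.4218  0.1852  0.0222]
```

Call:
drive_tool --increments '[{"x": -0.055, "y": 0.024, "z": 0, "roll": 0, "claw": 0}, {"x": -0.11, "y": 0.048, "z": 0, "roll": 0, "claw": 0}, {"x": -0.165, "y": 0.072, "z": 0, "roll": 0, "claw": 0}, {"x": -0.22, "y": 0.096, "z": 0, "roll": 0, "claw": 0}, {"x": -0.275, "y": 0.12, "z": 0, "roll": 0, "claw": 0}]'

```text
time: 1.98
eef_pos: [0.5041, -0.2217, 0.2414]
ee_rot: [2.47, 1.941, -0.003]
wrist_force: [1.3, -0.0, 0.1]
grip_width: 0.001
```

```bash
python3 st.py .533 -.378 .18
```

```text
1.975 [ 0.5041 -0.2217  0.2414] w [ 1.28 -0.04  0.13] q [-0.57  0.16  1.6  -0.    1.38 -1.9 ] g 0.0 toolx [ 0.236  0.972 -0.002] toolz [-0.001 -0.001 -1.   ]
shift [-0.1449  0.065   0.0616]
```

Call:
drive_tool --increments '[{"x": -0.045, "y": 0.02, "z": 0.01, "roll": -5, "claw": 0}, {"x": -0.09, "y": 0.04, "z": 0.03, "roll": -10, "claw": 0}, {"x": -0.13, "y": 0.058, "z": 0.05, "roll": -15, "claw": 0}, {"x": -0.145, "y": 0.065, "z": 0.075, "roll": -18, "claw": 0}, {"x": -0.145, "y": 0.065, "z": 0.09, "roll": -18, "claw": 0}]'

```text
time: 2.6
eef_pos: [0.5318, -0.3785, 0.149]
ee_rot: [-2.136, -2.299, 0.003]
wrist_force: [0.5, 0.2, 0.4]
grip_width: -0.0
```

```bash
python3 st.py .533 -.378 .09
python3 - <<'E'
from bench import read_camera
import cv2,pickle,numpy as np
ims=[]
for n,(u,v) in(('top',(295,180)),('side',(290,200))):
    c=read_camera(n);pickle.dump(c,open(n+'1.pkl','wb'))
    ims.append(cv2.resize(c['frame'][v-75:v+75,u-65:u+65,::-1],None,fx=3,fy=3,interpolation=cv2.INTER_CUBIC))
cv2.imwrite('pics/a1.png',np.hstack(ims))
E
```

```text
2.6 [ 0.5318 -0.3785  0.149 ] w [0.55 0.24 0.44] q [-0.75  0.45  1.42 -0.    1.27 -2.39] g -0.0 toolx [-0.073  0.997  0.001] toolz [-0.004  0.001 -1.   ]
shift [0.0004 0.0015 0.059 ]
```

View pics/a1.png

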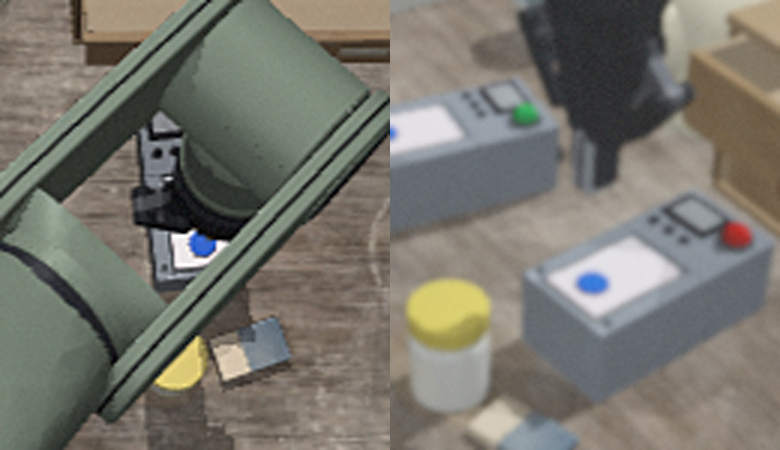

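The fingertips, at about (293,187) in the side view, stand straight above the blue pad at (292,219), with nothing around the hand. Next I go down to just above contact.

Call:
drive_tool --increments '[{"x": 0, "y": 0.001, "z": 0.02, "roll": 0, "claw": 0}, {"x": 0, "y": 0.001, "z": 0.04, "roll": 0, "claw": 0}, {"x": 0, "y": 0.001, "z": 0.055, "roll": 0, "claw": 0}, {"x": 0, "y": 0.001, "z": 0.068, "roll": 0, "claw": 0}, {"x": 0, "y": 0.001, "z": 0.068, "roll": 0, "claw": 0}]'

```text
time: 3.32
eef_pos: [0.531, -0.375, 0.0787]
ee_rot: [-2.13, -2.296, 0.003]
wrist_force: [-0.9, 0.2, 0.2]
grip_width: -0.0
```

```bash
python3 st.py .533 -.378 .066
python3 - <<'E'
from bench import read_camera
from h import *
ims=[]
for n,(u,v) in(('top',(295,180)),('side',(290,200))):
    c=read_camera(n)
    print(n,proj(c,np.array([.533,-.378,.07])),proj(c,np.array([.533,-.378,.062])))
    ims.append(cv2.resize(c['frame'][v-50:v+50,u-50:u+50,::-1],None,fx=4,fy=4,interpolation=cv2.INTER_CUBIC))
cv2.imwrite('pics/a2.png',np.hstack(ims))
E
```

```text
3.325 [ 0.531  -0.375   0.0787] w [-0.87  0.24  0.15] q [-0.75  0.53  1.46 -0.    1.16 -2.39] g -0.0 toolx [-0.075  0.997  0.006] toolz [-0.008  0.005 -1.   ]
shift [-0.0032  0.0018  0.0127]
top (np.float64(297.9881141605461), np.float64(184.87568135586855)) (np.float64(297.7269893187399), np.float64(185.53202492565512))
side (np.float64(291.73854716270006), np.float64(215.4695503758083)) (np.float64(291.54415313197705), np.float64(218.81721435629336))
```

View pics/a2.png

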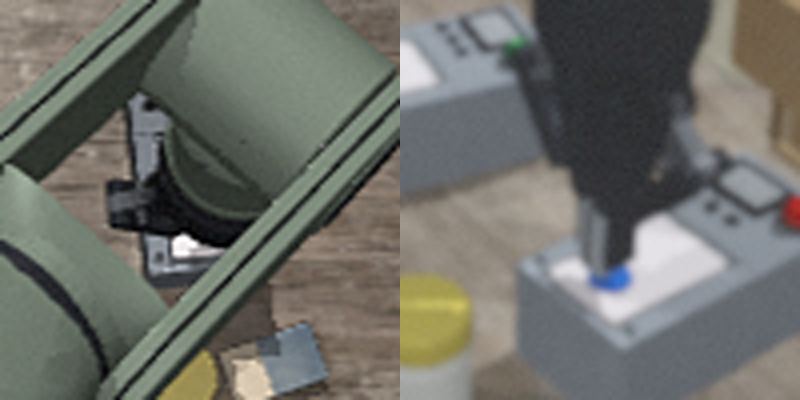

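The fingertips are right over the pad and no contact shows yet. I correct about 3 mm sideways and press in.

Call:
drive_tool --increments '[{"x": -0.003, "y": 0.002, "z": 0.003, "roll": 0, "claw": 0}, {"x": -0.003, "y": 0.002, "z": 0.006, "roll": 0, "claw": 0}, {"x": -0.003, "y": 0.002, "z": 0.009, "roll": 0, "claw": 0}, {"x": -0.003, "y": 0.002, "z": 0.012, "roll": 0, "claw": 0}, {"x": -0.003, "y": 0.002, "z": 0.013, "roll": 0, "claw": 0}]'

```text
time: 4.05
eef_pos: [0.5343, -0.3794, 0.0684]
ee_rot: [-2.133, -2.299, 0.004]
wrist_force: [-1.9, 1.0, 5.6]
grip_width: 0.0
```

```bash
python3 st.py .533 -.378 .066
```

```text
4.05 [ 0.5343 -0.3794  0.0684] w [-1.86  0.95  5.59] q [-0.75  0.55  1.46 -0.    1.14 -2.39] g 0.0 toolx [-0.075  0.997  0.002] toolz [-0.005  0.002 -1.   ]
shift [ 0.0014 -0.0011  0.0025]
```

Call:
drive_tool --increments '[{"x": 0, "y": 0, "z": 0.002, "roll": 0, "claw": 0}, {"x": 0, "y": 0, "z": 0.003, "roll": 0, "claw": 0}, {"x": 0, "y": 0, "z": 0.004, "roll": 0, "claw": 0}, {"x": 0, "y": 0, "z": 0.005, "roll": 0, "claw": 0}, {"x": 0, "y": 0, "z": 0.005, "roll": 0, "claw": 0}]'

```text
time: 4.68
eef_pos: [0.5343, -0.3795, 0.0659]
ee_rot: [-2.133, -2.299, 0.004]
wrist_force: [-5.1, 2.6, 13.0]
grip_width: -0.002
```

```bash
python3 st.py .533 -.378 .066
```

```text
4.675 [ 0.5343 -0.3795  0.0659] w [-5.15  2.6  12.99] q [-0.75  0.56  1.46 -0.    1.13 -2.39] g -0.0 toolx [-0.075  0.997  0.002] toolz [-0.006  0.002 -1.   ]
shift [ 0.0016 -0.0011 -0.0001]
```

The force rose to 13 N at about 7 mm of travel, so the pad is on its stop. Now I let go straight up.

Call:
drive_tool --increments '[{"x": 0, "y": 0, "z": -0.012, "roll": 0, "claw": 0}, {"x": 0, "y": 0, "z": -0.03, "roll": 0, "claw": 0}, {"x": 0, "y": 0, "z": -0.055, "roll": 0, "claw": 0}, {"x": 0, "y": 0, "z": -0.085, "roll": 0, "claw": 0}, {"x": 0, "y": 0, "z": -0.12, "roll": 0, "claw": 0}]'

```text
time: 5.3
eef_pos: [0.5345, -0.3793, 0.1867]
ee_rot: [-2.132, -2.298, 0.004]
wrist_force: [0.5, -0.2, -0.7]
grip_width: 0.004
```

```bash
python3 st.py .504 -.2 .24
```

```text
5.3 [ 0.5345 -0.3793  0.1867] w [ 0.45 -0.21 -0.71] q [-0.75  0.42  1.38 -0.    1.35 -2.39] g 0.0 toolx [-0.075  0.997  0.003] toolz [-0.007  0.003 -1.   ]
shift [ 0.1812 -0.0173 -0.0527]
```

Call:
drive_tool --increments '[{"x": 0, "y": 0, "z": -0.05, "roll": 0, "claw": 0}, {"x": 0.05, "y": -0.01, "z": -0.07, "roll": 0, "claw": 0}, {"x": 0.105, "y": -0.03, "z": -0.07, "roll": 0, "claw": 0}, {"x": 0.16, "y": -0.05, "z": -0.07, "roll": 0, "claw": 0}, {"x": 0.215, "y": -0.07, "z": -0.07, "roll": 0, "claw": 0}]'

```text
time: 5.92
eef_pos: [0.4481, -0.1687, 0.2583]
ee_rot: [-2.133, -2.299, 0.003]
wrist_force: [-0.0, -0.5, 0.4]
grip_width: -0.0
```

Call:
drive_tool --increments '[{"x": 0.05, "y": -0.01, "z": 0, "roll": 0, "claw": 0}, {"x": 0.1, "y": -0.02, "z": 0, "roll": 0, "claw": 0}, {"x": 0.15, "y": -0.03, "z": 0, "roll": 0, "claw": 0}, {"x": 0.2, "y": -0.04, "z": 0, "roll": 0, "claw": 0}, {"x": 0.2, "y": -0.04, "z": 0, "roll": 0, "claw": 0}]'

```text
time: 6.55
eef_pos: [0.3921, 0.0304, 0.2596]
ee_rot: [-2.126, -2.305, 0.002]
wrist_force: [0.2, 0.1, -0.2]
grip_width: -0.009
```

Call:
drive_tool --increments '[{"x": 0, "y": 0, "z": 0, "roll": 0, "claw": 0}, {"x": 0, "y": 0, "z": 0, "roll": 0, "claw": 0}, {"x": 0, "y": 0, "z": 0, "roll": 0, "claw": 0}, {"x": 0, "y": 0, "z": 0, "roll": 0, "claw": 0}, {"x": 0, "y": 0, "z": 0, "roll": 0, "claw": 0}]'

```text
time: 7.18
eef_pos: [0.3922, 0.03, 0.2595]
ee_rot: [-2.127, -2.304, 0.002]
wrist_force: [-0.7, -0.2, -1.6]
grip_width: 0.002
```

Call:
drive_tool --increments '[{"x": 0, "y": 0, "z": 0, "roll": 0, "claw": 0}, {"x": 0, "y": 0, "z": 0, "roll": 0, "claw": 0}, {"x": 0, "y": 0, "z": 0, "roll": 0, "claw": 0}, {"x": 0, "y": 0, "z": 0, "roll": 0, "claw": 0}, {"x": 0, "y": 0, "z": 0, "roll": 0, "claw": 0}]'

```text
time: 7.8
eef_pos: [0.3922, 0.03, 0.2595]
ee_rot: [-2.127, -2.304, 0.002]
wrist_force: [-0.3, -0.1, 0.3]
grip_width: 0.004
```

```bash
python3 st.py
python3 - <<'E'
from bench import read_camera
from h import *
ims=[];B={}
for n,(u,v) in(('top',(260,190)),('side',(250,205))):
    c=read_camera(n);b=blobs(c,(105,150,120),(125,255,255),10);B[n]=(c,b);print(n,b)
    print(blobs(c,(22,120,120),(32,255,255),60))
    ims.append(cv2.resize(c['frame'][v-85:v+85,u-80:u+80,::-1],None,fx=2.4,fy=2.4,interpolation=cv2.INTER_CUBIC))
cv2.imwrite('pics/a3.png',np.hstack(ims))
E
```

```text
7.8 [0.3922 0.03   0.2595] w [-0.27 -0.11  0.33] q [-0.15 -0.21  1.92  0.    1.44 -1.8 ] g 0.0 toolx [-0.08   0.997  0.003] toolz [-0.006  0.003 -1.   ]
top [(array([297.41, 177.66]), [294, 175, 8, 6, 41]), (array([203.65, 199.85]), [200, 196, 8, 9, 54])]
[(array([435.58,  52.92]), [431, 46, 12, 15, 74]), (array([446.35,  56.49]), [439, 48, 12, 17, 63])]
side [(array([222., 169.]), [219, 168, 7, 3, 17])]
[(array([243.84, 229.61]), [231, 219, 26, 22, 444])]
```

View pics/a3.png

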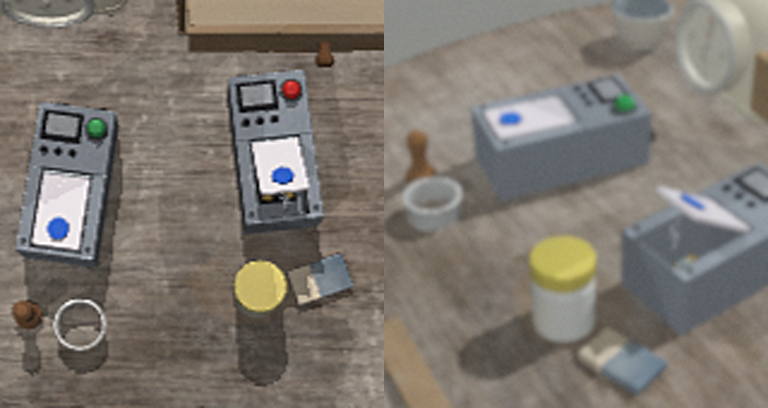

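The red box's hatch stands open, with its pad now at about (297,178) in the top view and the interior visible. The green hatch is shut with its pad unmoved at (203.7,199.9), and the jar, tile, stamp and cutter are in place. The hand has been clear for over 1.5 s.

```bash
python3 -c "
from bench import finish_job
print(finish_job())"
```

```text
the job is handed in; nothing more can be done
None
```

The red-lamp controller's hatch is open and stayed open, and the job was handed in at about 8 s.

- **Press:** I pressed the blue pad once with the closed fingertips, to about 7 mm, where the force rose to 13 N at the stop. Then I lifted straight up and took the hand well clear.
- **Last check:** About 2.5 s after letting go, both camera views showed the red hatch standing open. The green hatch was shut with its pad unmoved. The jar had not moved by measurement; the tile, stamp and cutter I checked only by eye.
- **Failed or disagreeing:** My first move call was refused because rows must contain every field, so nothing moved. Before the press the hand had drifted about 3 mm sideways, which I corrected. No check failed or disagreed.

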